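# Lock the blade clamp of a sharpening jig

### The arm

A 7-joint arm with a two-finger parallel gripper is mounted at the origin on the work surface. World frame = base frame: x ahead of the robot, y to its left, z up, the work surface at z = 0. Lengths are in m, angles in rad, forces in N, time in s.
With the tool pointing down it reaches from about 0.4 to 0.85 m from the base axis. Payload 4.4 kg.
Tool frame: the origin (TCP) lies at the very end of the fingers, on their centre line; the grasp point (between the pads) lies 19 mm behind it; z points along the fingers, y is the direction in which the jaws open and shut (so a half turn about z gives the same grasp; the last joint's range is limited). The gripper opens to 94 mm and grips with 3 to 60 N. Pads are 16 mm wide; open, the fingers measure 119 mm over their backs; the gripper's body (75 mm by 177 mm) begins 78 mm behind the grasp point.
Start: joints at [-0.066, 0.628, 0.038, 1.517, -0.027, 0.996, -0.02], TCP at [0.65, 0, 0.205] pointing down, gripper open.
Joint ranges: [-3.06, 3.06], [-0.37, 2.12], [-1.25, 1.32], [0.18, 2.47], [-1.1, 4.24], [0.23, 1.98], [-2.94, 2.94]. Speed limits (rad/s): [2.57, 2.57, 3.14, 3.14, 3.14, 3.14, 3.14].

### API

Orientations are given as a unit quaternion [w, x, y, z].
In Python, from station import env, read_camera gives the robot as it stands. The module is installed in compiled form; this text tells all that it offers.
- The arm moves only by the tool drive_tool, never from a script. Its argument "deltas" is one flat list of numbers, 7 for each row, row after row: the shift along the tool's x, y, z in m, then the turn, a rotation vector about the tool's x, y, z in rad, then the finger opening in m, from 0 to 0.094. A call has 1 to 20 rows; each row shifts and turns the pose as measured when the row begins, along the tool's axes as they then stand; what a row does not reach is not made up. A row lasts 1/10 s, in which the tool goes at most 50 mm and 8.59 degrees, less where a joint would pass 70% of its speed; a pose out of reach is approached as far as the arm can. A call with a gripper value outside its range is refused whole. The fingers move at their own pace and stop on an object; the grip force is fixed at half the most. Time passes only in rows, so rows that do not move let the fingers close. It gives the time, the measured TCP pose, the force and the opening at its end, in the units of the state.
- env.get_obs(): the state, without advancing time (a new reading comes with each control period).
- read_camera(name): name is "scene" or "side" or "wrist"; returns a dict with "pixels" (480x640x3 uint8, red, green, blue), "vfov" (degrees; the focal length in pixels is half the picture's height over the tangent of half this angle, whatever the lens; pixels are square), "cx", "cy" (the principal point, pixels), "position" and "orientation" of the camera in the world; the wrist camera has in their place "hand_eye" (4x4, takes a point from camera to tool coordinates, whose origin is the TCP and whose axes are the flange's). Camera axes: x right, y down, z forward; pixel columns grow to the right and rows downward; lengths in m; the calibration is good to about 2 mm. A picture is of the moment at which its call begins: read the wrist's pose just before it. There is no depth.
- env.hand_in(): hands the job in, once; it reports no verdict.
The state is a dict: "t": time; "qpos": joint angles; "joint_velocities": joint speeds; "joint_torque": joint torques, N m; "eef_pos": TCP position; "ee_rot": TCP orientation; "ft_force": force on the tool from outside, world axes, zero at the start; "moment": the same for the moment, N m; "grip_width": finger opening in m.
Only numpy, scipy, OpenCV 4.12 (cv2) and the standard library are available. Lean on these libraries where they do the work, as an engineer would, in place of code of your own. Each camera call takes 0.05 s, during which the arm holds its last target.

### The job

Clamp the blade in the sharpening jig for honing: with your fingertips push the upright steel locking post along its L-shaped slot until it stops at the corner and the jaw is closed on the blade, then push it sideways round the corner to the closed end of the slot, fully home. Only push the post from the side, do not take it between the fingers; leave the stones, file, tin, bottles and screwdriver where they are, and finish clear of everything.

Things in the scene. Friction and masses are not known exactly. Their poses are not given: they have to be found in the camera images.
- jig: Sharpening jig fixed to the table, 270 mm long (its x) by 150 mm wide (its y), turned up to 0.7 rad either way. Origin: underside, at table level, z up. Its flat aluminium deck covers x -95 to +60, y -75 to +75 mm, top at z 32 mm, and has the L-shaped slot, 16 mm wide: first leg along +x, then second leg along +y.
- slot_corner (a point): Corner of the slot, on the deck's top (z 32 mm): where the post's axis is at the end of the first leg, jig x +25, y -25 mm. The first leg begins at x -45, y -25 mm. The end wall lets the post go 2 mm further. The post cannot leave the first leg sideways until it is here. Axes as the jig's.
- slot_end (a point): Closed end of the second leg, on the deck's top (z 32 mm): where the post's axis must finish, jig x +25, y +15 mm, 40 mm from the corner. The end wall lets the post go 2 mm further. Axes as the jig's.
- blade (a point): Middle of the top edge of the blade, a steel strip 6 mm thick standing across the jig beyond the deck, jig x 145 to 151, y -90 to +100 mm, top z 71 mm. Behind it is the fixed jaw (x 151 to 175 mm, top z 55 mm); the moving jaw (120 mm wide, 12 mm thick, top z 58 mm) closes on it from the deck's side.
- post_top (a point): Centre of the top face of the locking post: an upright round steel post of 24 mm diameter, standing from a washer (32 mm across, z 34 to 37 mm) on the deck up to z 76 mm. It is captive, cannot tip or be lifted, slides with about 2 N friction along the slot's first leg and 1.5 N along the second, and stays where it is left.
- carriage (a joint): Slide of the jaw carriage, which carries the post and the jaw along the jig's +x, in m: 0 = post at the open end of the first leg (jaw open), 0.070 = post at the corner, jaw closed on the blade (stop at 0.072). Starts between 0 and 0.022. Post axis in the jig's frame: x = -0.045 + this value.
- post (a joint): Slide of the post across the carriage along the jig's +y, in m: 0 = in the first leg, 0.040 = at the closed end of the second leg (stop at 0.042). Starts at 0. Post axis in the jig's frame: y = -0.025 + this value.
- wax_tin: Small brass tin with a pale lid, 34 mm across, 22 mm tall, standing loose on the jig's deck near x -50, y +48 mm of the jig. Origin: centre of its underside. Leave it.
- whetstone: Grey whetstone 150 x 50 x 25 mm, loose on the table along the jig's -y side. Origin: centre of its underside.
- file: File, 240 mm long, under 20 mm high, with an orange handle, loose on the table along the jig's +y side. Origin: on table level, 110 mm from the handle's end.
- slip_stone: Red-brown slip stone 90 x 28 x 14 mm, loose on the table across the jig's near (-x) end. Origin: centre of its underside.
- wash_bottle: White bottle, 64 mm across, 150 mm tall, loose on the table to the left of the jig, beside the oil can (either may be the nearer). Origin: centre of its underside.
- oil_can: Yellow and black can, 60 mm across, 140 mm tall, loose on the table to the left of the jig. Origin: centre of its underside.
- screwdriver: Blue-handled screwdriver lying loose on the table to the right of the jig.

How it is judged:
On the way, in this order (a step that is already met when the one before it is completed fails the run):
1. the post is at the corner of the slot, still in the first leg, and the jaw is closed (value of joint carriage above 0.065 m and value of joint post below 0.01 m), for 0.02 s.
2. the post is home at the closed end of the second leg (value of joint carriage above 0.065 m and value of joint post above 0.036 m), for 0.2 s.
At the end, for the whole second after the job is handed in: The carriage slide is past 65 mm (of 70) and the post slide past 36 mm (of 40), both at rest (all of step 2 and velocity of joint carriage between -0.005 and 0.005 m/s and velocity of joint post between -0.005 and 0.005 m/s); the robot touches nothing.
It fails at once if the post is taken between the fingers (grasp point within 11 mm of the post's axis and less than 15 mm above its top) (horizontal distance between the grasp point and post_top below 0.011 m and z of the grasp point in the frame of post_top below 0.015 m).
It fails at once if the whetstone, file, wax tin, slip stone, wash bottle, oil can or screwdriver is moved by more than 25 mm (distance of any of whetstone, file, wax_tin, slip_stone, wash_bottle, oil_can, screwdriver from where it was at the start of the episode above 0.025 m).
It also fails if it takes over 40 s, if anything falls off the work surface, if the arm or the gripper's body presses on something with over 40 N, if the wrist force passes 120 N, or if a joint passes its speed limit or range.

## Working session

There is one attempt and no reset: what is moved stays moved. The work goes in short steps, Python scripts to look and compute and a tool call to move; the robot and the scene stay as the last step left them, time stands still between calls to the robot, and variables do not carry over. Pictures are saved under pics/ and viewed, and the job is handed in when it is done.

Besides the shell and the picture viewer there is one more tool, called by a JSON object that holds its "name" and its "arguments", one argument or row to a line. drive_tool: Moves the arm, as the interface text tells. Its arguments: {"type":"object","properties":{"deltas":{"type":"array"}},"required":["deltas"]}

```bash
mkdir -p pics
python3 - <<'E'
from station import env, read_camera
import cv2
o=env.get_obs();print(o['t'],o['eef_pos'],o['ee_rot'],o['grip_width'],o['ft_force'])
for n in("scene","side","wrist"):
    c=read_camera(n);cv2.imwrite(f"pics/{n}0.png",c["pixels"][:,:,::-1]);print(n,{k:v for k,v in c.items() if k!="pixels"})
E
```

```text
0.0 [6.49334849e-01 2.12403039e-05 2.04580259e-01] [-6.37422462e-04  7.07097709e-01  7.07115255e-01 -6.63129036e-04] 0.09392012202493878 [-0.04686479 -0.0823987  -0.40944267]
scene {'vfov': 46.49866643029646, 'cx': 318.62189057694445, 'cy': 236.1747831491467, 'position': array([ 1.09114564, -0.42240919,  1.08715561]), 'orientation': array([-0.2631203 ,  0.86514215,  0.40967003, -0.12027983])}
side {'vfov': 42.52384968399456, 'cx': 319.11881166998427, 'cy': 238.1356138570507, 'position': array([ 0.3619996 , -1.07573473,  0.70908018]), 'orientation': array([-0.4954988 ,  0.86409105, -0.07314401,  0.049775  ])}
wrist {'vfov': 63.24442313481051, 'cx': 325.94515863418917, 'cy': 230.19983883942777, 'hand_eye': array([[-9.37668597e-04, -9.63303328e-01, -2.68413524e-01,
         7.91433930e-02],
       [ 9.99999043e-01, -1.17637693e-03,  7.28503201e-04,
         3.55158310e-04],
       [-1.01752503e-03, -2.68412584e-01,  9.63303508e-01,
        -1.79069731e-01],
       [ 0.00000000e+00,  0.00000000e+00,  0.00000000e+00,
         1.00000000e+00]])}
```

View pics/scene0.png

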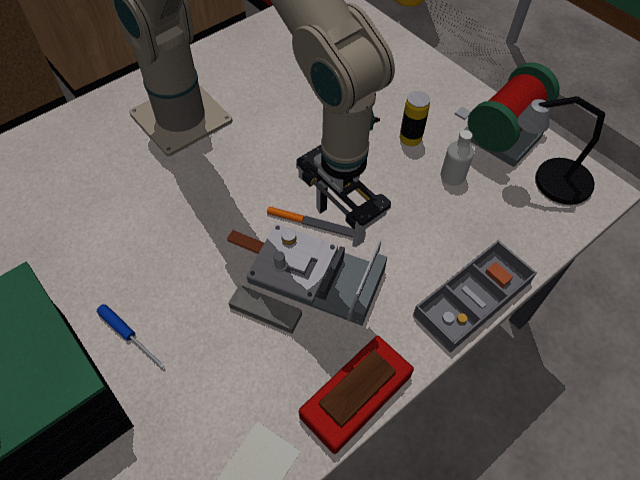

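View pics/side0.png

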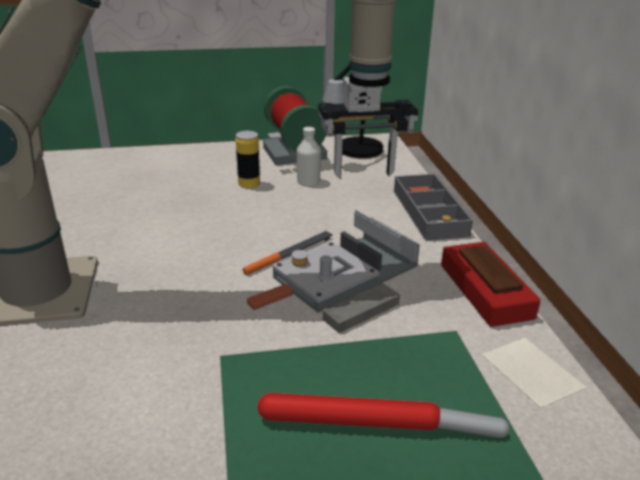

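View pics/wrist0.png

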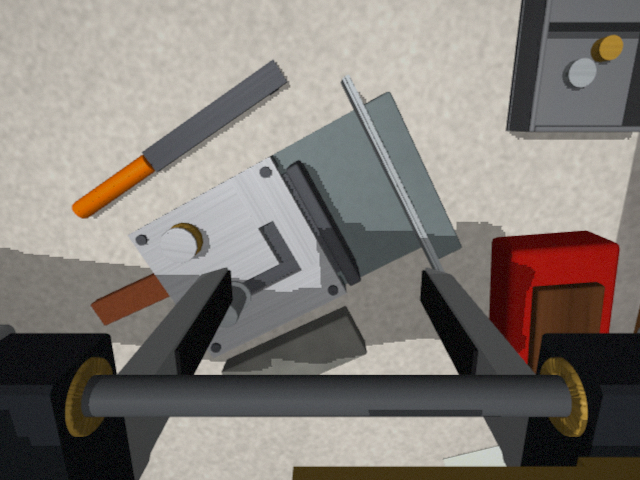

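Run:
```python
import cv2
a=cv2.imread("pics/wrist0.png")[140:380,80:400];cv2.imwrite("pics/w0z.png",cv2.resize(a,None,fx=2.5,fy=2.5,interpolation=cv2.INTER_CUBIC))
a=cv2.imread("pics/scene0.png")[190:340,220:400];cv2.imwrite("pics/s0z.png",cv2.resize(a,None,fx=4,fy=4,interpolation=cv2.INTER_CUBIC))
```

```text
(no output)
```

View pics/w0z.png

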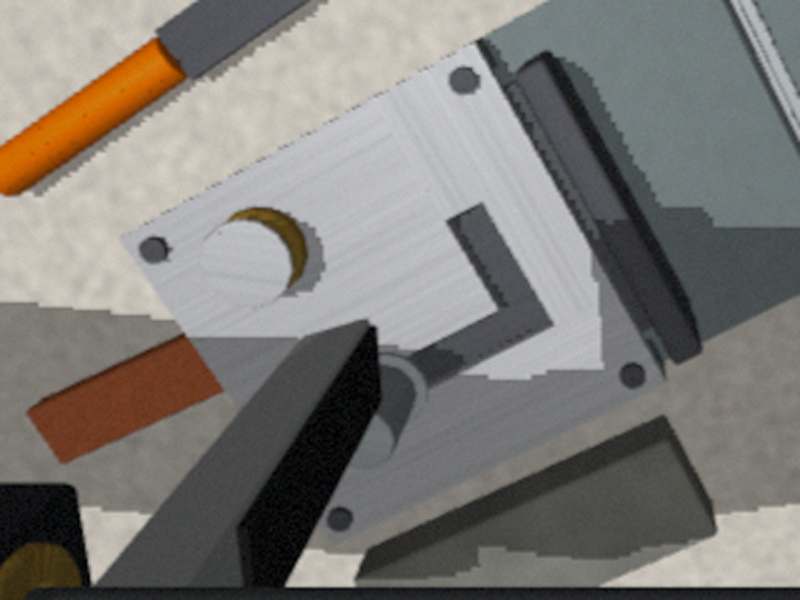

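View pics/s0z.png

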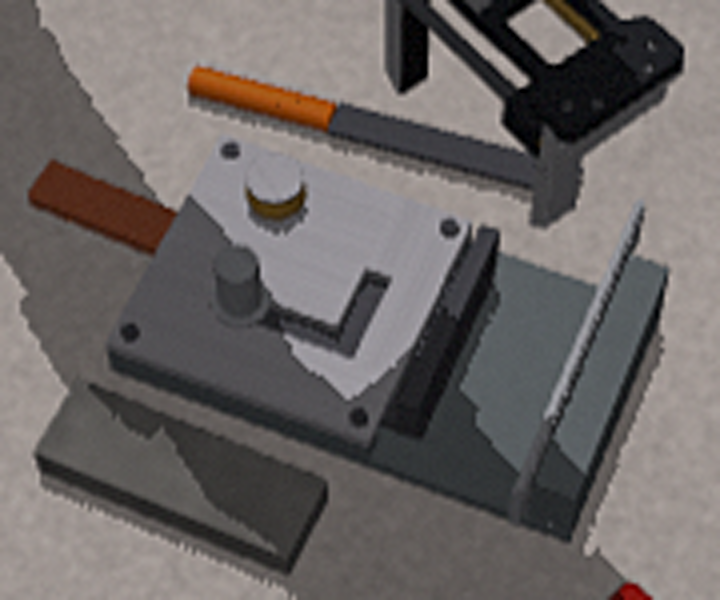

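```bash
cat > h.py <<'E'
import numpy as np,cv2,pickle
from scipy.spatial.transform import Rotation as R
from scipy.optimize import least_squares
def rot(q): return R.from_quat([q[1],q[2],q[3],q[0]]).as_matrix()
def cam(c,o=None):
    f=240/np.tan(np.radians(c['vfov'])/2)
    if 'hand_eye' in c:
        T=np.eye(4);T[:3,:3]=rot(o['ee_rot']);T[:3,3]=o['eef_pos'];T=T@c['hand_eye'];return f,c['cx'],c['cy'],T[:3,:3],T[:3,3]
    return f,c['cx'],c['cy'],rot(c['orientation']),np.array(c['position'])
def ray(K,uv,z):
    f,cx,cy,M,p=K;d=M@np.array([(uv[0]-cx)/f,(uv[1]-cy)/f,1]);return p+d*(z-p[2])/d[2]
def proj(K,P):
    f,cx,cy,M,p=K;q=M.T@(np.array(P)-p);return np.array([cx+f*q[0]/q[2],cy+f*q[1]/q[2]])
def fit(J,W):
    J=np.array(J);W=np.array(W)[:,:2];r=least_squares(lambda s:(np.c_[J[:,0]*np.cos(s[2])-J[:,1]*np.sin(s[2])+s[0],J[:,0]*np.sin(s[2])+J[:,1]*np.cos(s[2])+s[1]]-W).ravel(),[.65,0,.4]);return r.x,r.fun.reshape(-1,2)
def tojig(s,p): return rot([np.cos(s[2]/2),0,0,np.sin(s[2]/2)]).T[:2,:2]@(np.array(p)[:2]-s[:2])
def fromjig(s,j): return rot([np.cos(s[2]/2),0,0,np.sin(s[2]/2)])[:2,:2]@np.array(j)+s[:2]
E
python3 - <<'E'
from h import *
from station import env,read_camera
o=env.get_obs();W=cam(read_camera('wrist'),o);S=cam(read_camera('scene'))
J=[(.06,.075),(-.095,.075),(-.095,-.075),(.06,-.075),(.033,-.033),(.017,.023)]
w=[(478,40),(121,236),(310,548),(664,378),(552,323),(450,217)]
s=[(470,218),(215,138),(108,350),(368,445)]
pw=[ray(W,(u/2.5+80,v/2.5+140),.032) for u,v in w];ps=[ray(S,(u/4+220,v/4+190),.032) for u,v in s]
a,ra=fit(J,pw);b,rb=fit(J[:4],ps)
print(a,(ra*1e3).round(1).tolist());print(b,(rb*1e3).round(1).tolist())
tw=ray(W,(368/2.5+80,440/2.5+140),.076);ts=ray(S,(237/4+220,258/4+190),.076)
print(tw,tojig(a,tw),ts,tojig(b,ts),tojig(a,ts))
c=a
for n,j in dict(corner=(.025,-.025),end=(.025,.015),start=(-.045,-.025)).items(): print(n,fromjig(c,j))
E
```

```text
[ 0.58091668 -0.04439319  0.46760729] [[-0.6, -0.1], [-1.8, 2.5], [6.1, 2.8], [-0.8, -3.4], [-0.4, -1.1], [-2.5, -0.7]]
[ 0.58376792 -0.04778665  0.51517001] [[0.7, -1.2], [0.0, 0.5], [-1.2, -1.5], [0.5, 2.2]]
[ 0.56357383 -0.08432605  0.076     ] [-0.03348089 -0.02782872] [ 0.55983755 -0.08382801  0.076     ] [-0.03858139 -0.01957343] [-0.03659159 -0.02570001]
corner [ 0.61450171 -0.05544064]
end [ 0.59647164 -0.01973466]
start [ 0.55201625 -0.08699326]
```

{"name": "drive_tool", "arguments": {
  "deltas": [0,0,0,0,0,-0.125,0,0,0,0,0,0,-0.125,0,0,0,0,0,0,-0.125,0,0,0,0,0,0,-0.125,0,-0.014,-0.032,0,0,0,0,0,-0.014,-0.032,0,0,0,0,0,-0.014,-0.032,0,0,0,0,0,-0.014,-0.032,0,0,0,0,0,-0.014,-0.032,0,0,0,0,0,0,0,0,0,0,0,0,0,0,0,0,0,0,0]
}}

```text
t: 1.35
eef_pos: [0.5415, -0.1439, 0.2029]
ee_rot: [-0.001, 0.5, 0.866, -0.0]
ft_force: [-0.3, 0.1, 0.2]
grip_width: 0.0095
```

```bash
cat > snap.py <<'E'
import sys
from h import *
from station import env,read_camera
t=sys.argv[1]
o=env.get_obs();d={'o':o}
for n in sys.argv[2:]:
    c=read_camera(n);d[n]=cam(c,o);cv2.imwrite(f"pics/{n}{t}.png",c["pixels"][:,:,::-1])
pickle.dump(d,open(f"d{t}.pkl","wb"))
y=rot(o['ee_rot']);print(o['t'],o['eef_pos'],y[:,0],y[:,1],o['grip_width'],o['ft_force'])
E
python3 snap.py 1 wrist scene
```

```text
1.35 [ 0.54149883 -0.14387563  0.20293884] [-0.49997598  0.86603625  0.00228925] [ 0.86603444  0.49998027 -0.00201894] 0.009500997375548206 [-0.30066175  0.11243849  0.186175  ]
```

View pics/wrist1.png

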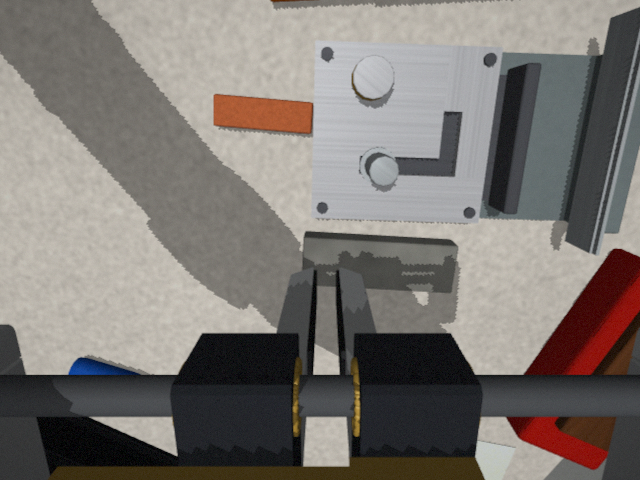

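Run:
```python
import cv2
a=cv2.imread("pics/wrist1.png")[30:230,300:520];cv2.imwrite("pics/w1z.png",cv2.resize(a,None,fx=3,fy=3,interpolation=cv2.INTER_CUBIC))
```

```text
(no output)
```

View pics/w1z.png

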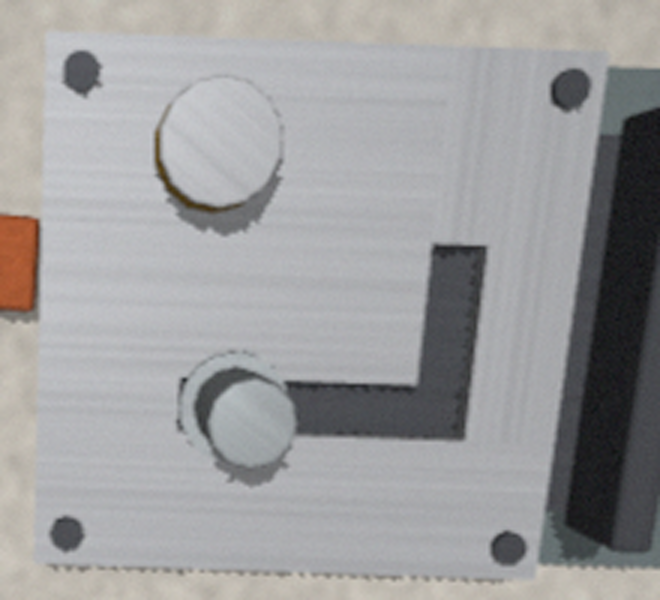

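Run:
```python
from h import *
d=pickle.load(open('d1.pkl','rb'));W=d['wrist']
J=[(-.095,.075),(.06,.075),(.06,-.075),(-.095,-.075),(.033,-.033),(.017,-.017)]
w=[(46,32),(607,52),(538,578),(36,565),(464,438),(416,386)]
f=lambda u,z:ray(W,(u[0]/3+300,u[1]/3+30),z)
s,r=fit(J,[f(u,.032) for u in w]);print(s,(r*1e3).round(1).tolist())
t=f((252,422),.076);print(t,tojig(s,t),'slot end',tojig(s,f((460,245),.032)))
np.save('s.npy',s)
o=d['o'];M=rot(o['ee_rot'])
print('tcp jig',tojig(s,o['eef_pos']),'tool x yaw',np.arctan2(-M[0,0],M[1,0]))
for n,j in dict(corner=(.025,-.025),end=(.025,.015)).items(): print(n,fromjig(s,j))
```

```text
[ 0.5821786  -0.04511926  0.49521495] [[-0.2, -0.4], [0.0, 0.7], [-0.3, -0.3], [-0.3, -0.1], [0.6, -0.4], [0.1, 0.6]]
[ 0.56051942 -0.0844461   0.076     ] [-0.03774613 -0.02430947] slot end [0.0250735  0.02268859]
tcp jig [-0.08272385 -0.06756055] tool x yaw 0.5235725517679615
corner [ 0.61605579 -0.05523541]
end [ 0.59704696 -0.02004074]
```

{"name": "drive_tool", "arguments": {
  "deltas": [0.021,0.004,0,0,0,0.028,0,0.021,0.003,0,0,0,0,0,0,0,0,0,0,0,0,0,0,0.04,0,0,0,0,0,0,0.04,0,0,0,0,0,0,0.02,0,0,0,0,0,0,0,0,0,0,0]
}}

```text
t: 2.15
eef_pos: [0.5362, -0.0978, 0.101]
ee_rot: [0.003, 0.507, 0.862, 0.002]
ft_force: [-0.7, -0.7, 0.3]
grip_width: 0.0002
```

```bash
cat > st.py <<'E'
from h import *
from station import env
s=np.load('s.npy');o=env.get_obs();M=rot(o['ee_rot']);print(o['t'],tojig(s,o['eef_pos']).round(4),o['eef_pos'].round(4),'yawerr',np.arctan2(-M[0,0],M[1,0])-s[2],M[:,2].round(3),o['grip_width'],o['ft_force'].round(2))
E
python3 st.py;python3 snap.py 2 wrist side
```

```text
2.15 [-0.0655 -0.0245] [ 0.5362 -0.0978  0.101 ] yawerr 0.01220051867625771 [ 0.008  0.001 -1.   ] 0.00021091790456039976 [-0.74 -0.68  0.3 ]
2.15 [ 0.53619497 -0.09775021  0.10104105] [-0.48591773  0.87399925 -0.00304594] [0.87397213 0.48592677 0.00692017] 0.00021091790456039976 [-0.74445906 -0.6781511   0.30169109]
```

View pics/wrist2.png

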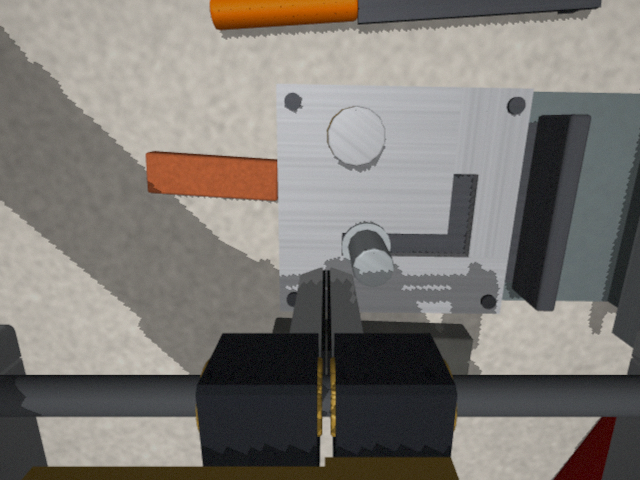

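{"name": "drive_tool", "arguments": {
  "deltas": [0,-0.01,0,0,0,0.012,0,0,0,0,0,0,0,0,0,0,0.027,0,0,0,0,0,0,0.026,0,0,0,0,0,0,0,0,0,0,0]
}}

```text
t: 2.75
eef_pos: [0.5351, -0.1057, 0.0562]
ee_rot: [0.012, 0.514, 0.858, 0.005]
ft_force: [-1.0, -0.5, 0.4]
grip_width: 0.0002
```

```bash
python3 st.py
```

```text
2.75 [-0.0702 -0.0309] [ 0.5351 -0.1057  0.0562] yawerr -0.003219311732065966 [ 0.026 -0.003 -1.   ] 0.0001569563596626787 [-1.04 -0.47  0.43]
```

```bash
cat >> st.py <<'E'
t=np.array([[-np.sin(s[2]),np.cos(s[2]),0],[np.cos(s[2]),np.sin(s[2]),0],[0,0,-1]]).T
print('rotfix',R.from_matrix(M.T@t).as_rotvec().round(4))
E
python3 st.py
```

```text
2.75 [-0.0702 -0.0309] [ 0.5351 -0.1057  0.0562] yawerr -0.003219311732065966 [ 0.026 -0.003 -1.   ] 0.0001569563596626787 [-1.04 -0.47  0.43]
rotfix [ 0.0215  0.0148 -0.0031]
```

{"name": "drive_tool", "arguments": {
  "deltas": [0.006,0,0.008,0.021,0.015,0,0,0,0,0,0,0,0,0]
}}

```text
t: 2.95
eef_pos: [0.5336, -0.1005, 0.0499]
ee_rot: [0.001, 0.514, 0.858, 0.001]
ft_force: [-0.2, -0.1, -0.8]
grip_width: 0.0004
```

```bash
python3 st.py
```

```text
2.95 [-0.069  -0.0256] [ 0.5336 -0.1005  0.0499] yawerr -0.003687136664367041 [ 0.001  0.    -1.   ] 0.0004345174104814758 [-0.23 -0.06 -0.81]
rotfix [ 0.0014  0.0004 -0.0037]
```

{"name": "drive_tool", "arguments": {
  "deltas": [0,0.01,0,0,0,0,0,0,0.01,0,0,0,0,0,0,0.01,0,0,0,0,0,0,0.01,0,0,0,0,0,0,0,0,0,0,0,0]
}}

```text
t: 3.45
eef_pos: [0.5707, -0.081, 0.0516]
ee_rot: [-0.0, 0.514, 0.858, -0.001]
ft_force: [0.2, 0.4, -0.6]
grip_width: 0.0007
```

```bash
python3 st.py;python3 snap.py 3 wrist
```

```text
3.45 [-0.0271 -0.0261] [ 0.5707 -0.081   0.0516] yawerr -0.004127242731206793 [-0.001 -0.001 -1.   ] 0.0007078688201928893 [ 0.16  0.38 -0.61]
rotfix [-0.0013  0.0007 -0.0041]
3.45 [ 0.57073329 -0.08100763  0.05159448] [-4.7158520e-01  8.8182019e-01 -7.4291750e-04] [ 0.88182015  0.47158408 -0.00129741] 0.0007078688201928893 [ 0.15923761  0.37650436 -0.60806227]
```

View pics/wrist3.png

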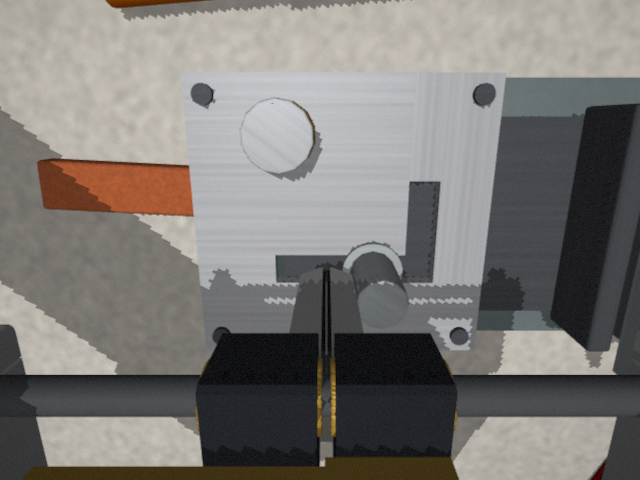

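Run:
```python
from h import *
d=pickle.load(open('d3.pkl','rb'));s=np.load('s.npy');print(tojig(s,ray(d['wrist'],(384,304),.076)),tojig(s,ray(d['wrist'],(373,260),.037)))
```

```text
[-0.00104398 -0.02388383] [-0.00146109 -0.01777991]
```

{"name": "drive_tool", "arguments": {
  "deltas": [0,0.007,0.002,0,0,0,0,0,0.007,0,0,0,0,0,0,0.005,0,0,0,0,0,0,0,0,0,0,0,0]
}}

```text
t: 3.9
eef_pos: [0.588, -0.0721, 0.0498]
ee_rot: [-0.0, 0.514, 0.858, -0.001]
ft_force: [0.3, -1.2, -0.1]
grip_width: 0.0002
```

```bash
python3 st.py
```

```text
3.9 [-0.0077 -0.0265] [ 0.588  -0.0721  0.0498] yawerr -0.004827972427589755 [-0.002 -0.002 -1.   ] 0.0002391718486245652 [ 0.29 -1.18 -0.13]
rotfix [-0.0023  0.0009 -0.0048]
```

{"name": "drive_tool", "arguments": {
  "deltas": [0,0.005,0,0,0,0,0,0,0.003,0,0,0,0,0,0,0.002,0,0,0,0,0,0,0,0,0,0,0,0]
}}

```text
t: 4.3
eef_pos: [0.5957, -0.068, 0.0497]
ee_rot: [-0.001, 0.515, 0.857, -0.003]
ft_force: [-0.0, -1.3, 1.7]
grip_width: 0.0009
```

```bash
python3 st.py;python3 snap.py 4 wrist scene
```

```text
4.3 [ 0.0011 -0.0266] [ 0.5957 -0.068   0.0497] yawerr -0.005462648589694363 [-0.005 -0.003 -1.   ] 0.0008650145582734269 [-0.   -1.3   1.72]
rotfix [-0.0058  0.0002 -0.0055]
4.3 [ 0.59574667 -0.06796747  0.04974238] [-4.70407311e-01  8.82449385e-01 -2.13163782e-04] [ 0.88243497  0.47039822 -0.00583474] 0.0008650145582734269 [-0.00333558 -1.29848918  1.71559958]
```

View pics/wrist4.png

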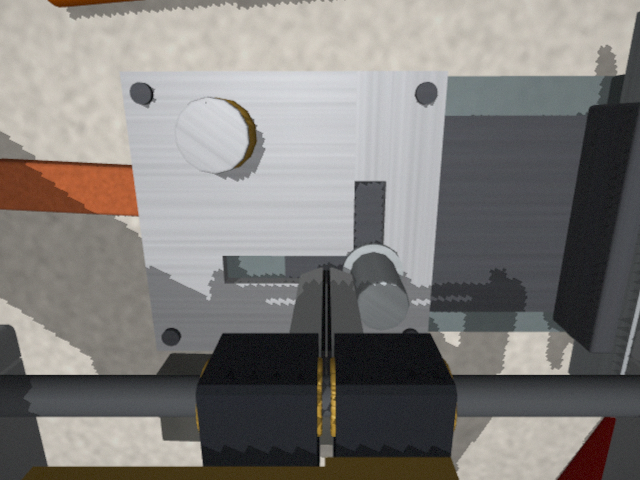

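{"name": "drive_tool", "arguments": {
  "deltas": [0,0.003,0,0,0,0,0,0,0.002,0,0,0,0,0]
}}

```text
t: 4.6
eef_pos: [0.5957, -0.068, 0.0497]
ee_rot: [-0.004, 0.515, 0.857, -0.006]
ft_force: [-5.0, -1.9, 5.1]
grip_width: 0.0003
```

```bash
python3 st.py;python3 - <<'E'
from h import *
d=pickle.load(open('d4.pkl','rb'));s=np.load('s.npy');print(tojig(s,ray(d['wrist'],(383,305),.076)))
E
```

```text
4.6 [ 0.0011 -0.0265] [ 0.5957 -0.068   0.0497] yawerr -0.007108323708535813 [-0.013 -0.005 -1.   ] 0.0002583218607940376 [-5.   -1.85  5.08]
rotfix [-0.0143 -0.0016 -0.0071]
[ 0.0265556  -0.02383804]
```

{"name": "drive_tool", "arguments": {
  "deltas": [0,-0.01,0,0,0,0,0,0,-0.012,0,0.014,0,0.007,0,-0.018,0,0,0,0,0,0,-0.02,0,0,0,0,0,0,0,0,0,0,0,0,0]
}}

```text
t: 5.1
eef_pos: [0.5977, -0.114, 0.0509]
ee_rot: [-0.005, 0.518, 0.855, -0.01]
ft_force: [0.3, -0.2, -1.0]
grip_width: 0.0008
```

```bash
python3 st.py
```

```text
5.1 [-0.019 -0.068] [ 0.5977 -0.114   0.0509] yawerr -0.013524987253226373 [-0.018 -0.012 -1.   ] 0.0008202015527010683 [ 0.25 -0.24 -0.97]
rotfix [-0.021   0.0019 -0.0135]
```

{"name": "drive_tool", "arguments": {
  "deltas": [0,0.02,0,-0.02,0.002,-0.0135,0,0,0.022,0.001,0,0,0,0,0,0,0,0,0,0,0]
}}

```text
t: 5.4
eef_pos: [0.637, -0.095, 0.0495]
ee_rot: [0.001, 0.514, 0.858, 0.001]
ft_force: [-1.3, 0.6, -1.0]
grip_width: 0.0005
```

```bash
python3 st.py;python3 snap.py 5 wrist
```

```text
5.4 [ 0.0245 -0.0699] [ 0.637  -0.095   0.0495] yawerr -0.002951448055215744 [ 0.002  0.001 -1.   ] 0.0004969608650888166 [-1.28  0.65 -0.97]
rotfix [ 0.0024  0.0003 -0.003 ]
5.4 [ 0.63700535 -0.09498342  0.04954676] [-4.72621821e-01  8.81265294e-01 -3.08674343e-04] [0.88126241 0.47262112 0.00241737] 0.0004969608650888166 [-1.28265414  0.64978478 -0.96870784]
```

View pics/wrist5.png

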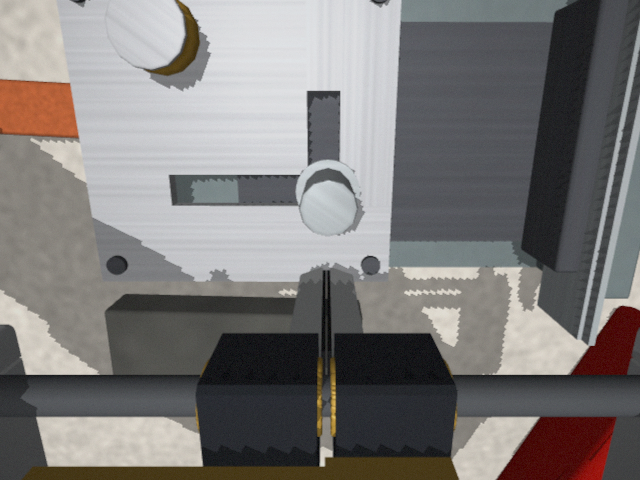

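{"name": "drive_tool", "arguments": {
  "deltas": [0.012,0.001,0,0,0,0,0,0.008,0,0,0,0,0,0,0.008,0,0,0,0,0,0,0.008,0,0,0,0,0,0,0.008,0,0,0,0,0,0,0,0,0,0,0,0,0]
}}

```text
t: 6.05
eef_pos: [0.6111, -0.0569, 0.0494]
ee_rot: [0.001, 0.515, 0.857, -0.002]
ft_force: [0.7, 0.2, -0.2]
grip_width: 0.0004
```

```bash
python3 st.py;python3 snap.py 6 wrist
```

```text
6.05 [ 0.0199 -0.0241] [ 0.6111 -0.0569  0.0494] yawerr -0.005663429336845771 [-0.001 -0.003 -1.   ] 0.0003619627393124899 [ 0.68  0.18 -0.23]
rotfix [-0.0022  0.0027 -0.0057]
6.05 [ 0.61111589 -0.05687929  0.0493992 ] [-0.47022837  0.88254053 -0.00273799] [ 0.88254454  0.47022371 -0.00219241] 0.0003619627393124899 [ 0.67664289  0.1824161  -0.23044672]
```

View pics/wrist6.png

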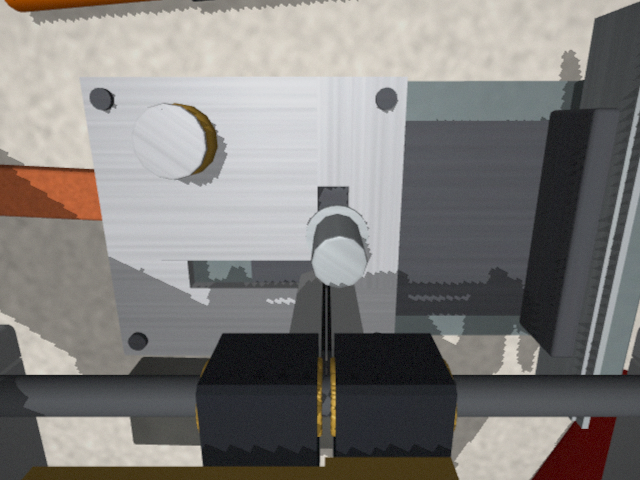

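{"name": "drive_tool", "arguments": {
  "deltas": [0.006,0.002,0,0,0,0,0,0.006,0.001,0,0,0,0,0,0.003,0.001,0,0,0,0,0,0,0,0,0,0,0,0]
}}

```text
t: 6.5
eef_pos: [0.6059, -0.0442, 0.0494]
ee_rot: [0.0, 0.516, 0.857, -0.004]
ft_force: [-0.3, -1.0, -0.7]
grip_width: 0.0006
```

```bash
python3 st.py
```

```text
6.5 [ 0.0213 -0.0105] [ 0.6059 -0.0442  0.0494] yawerr -0.0082594987890936 [-0.004 -0.007 -1.   ] 0.0006147039498197032 [-0.31 -1.01 -0.68]
rotfix [-0.0065  0.0043 -0.0083]
```

{"name": "drive_tool", "arguments": {
  "deltas": [0.004,0.001,0,0,0,0,0,0.003,0,0,0,0,0,0,0.003,0,0,0,0,0,0,0.002,0,0,0,0,0,0]
}}

```text
t: 6.9
eef_pos: [0.6038, -0.0387, 0.0495]
ee_rot: [0.004, 0.517, 0.856, -0.005]
ft_force: [2.2, -4.8, -2.3]
grip_width: 0.0005
```

```bash
python3 st.py;python3 snap.py 7 wrist
```

```text
6.9 [ 0.0221 -0.0046] [ 0.6038 -0.0387  0.0495] yawerr -0.011472430314017512 [ 0.002 -0.014 -1.   ] 0.0005280803992436976 [ 2.21 -4.77 -2.26]
rotfix [-0.0045  0.0131 -0.0115]
6.9 [ 0.6038413  -0.03866137  0.04952846] [-0.46505535  0.88518402 -0.01314387] [ 0.88527886  0.46503963 -0.00441433] 0.0005280803992436976 [ 2.20881839 -4.76937901 -2.25939373]
```

View pics/wrist7.png

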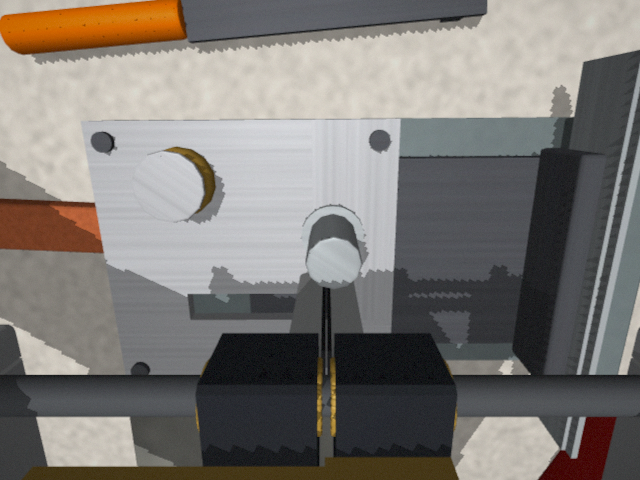

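{"name": "drive_tool", "arguments": {
  "deltas": [0.004,0,0,0,0,0,0,0.004,0,0,0,0,0,0]
}}

```text
t: 7.15
eef_pos: [0.6039, -0.0387, 0.0497]
ee_rot: [0.01, 0.519, 0.855, -0.007]
ft_force: [3.6, -9.3, -4.7]
grip_width: 0.0005
```

```bash
python3 st.py
python3 - <<'E'
from h import *
s=np.load('s.npy')
for n,p in((7,(334,261)),(6,(340,259)),(5,(328,207))):
  d=pickle.load(open(f'd{n}.pkl','rb'));print(tojig(s,ray(d['wrist'],p,.076)))
E
```

```text
7.15 [ 0.0221 -0.0046] [ 0.6039 -0.0387  0.0497] yawerr -0.01562516034068806 [ 0.01  -0.022 -1.   ] 0.00045170256130865744 [ 3.58 -9.28 -4.67]
rotfix [-0.0014  0.0238 -0.0156]
[0.02665484 0.01878932]
[ 0.02669579 -0.00013244]
[ 0.02626226 -0.02402393]
```

{"name": "drive_tool", "arguments": {
  "deltas": [-0.015,0,0,0,0,0,0,-0.02,0,0,0,0.024,-0.015,0,0,0,0,0,0,0,0,0,0,-0.03,0,0,0,0,0,0,-0.04,0,0,0,0,0,0,-0.04,0,0,0,0,-0.03,0,-0.02,0,0,0,0,-0.03,0,0,0,0,0,0,0,0,0,0,0,0,0,0,0,0,0,0,0,0]
}}

```text
t: 8.15
eef_pos: [0.6504, -0.1094, 0.1839]
ee_rot: [-0.006, 0.508, 0.861, 0.007]
ft_force: [0.4, 0.6, 0.9]
grip_width: -0.0
```

```bash
python3 st.py;python3 snap.py 8 wrist scene side
```

```text
8.15 [ 0.0295 -0.089 ] [ 0.6504 -0.1094  0.1839] yawerr 0.0092313023504631 [-0.003  0.017 -1.   ] -1.8432066966037237e-05 [0.41 0.65 0.85]
rotfix [ 0.0055 -0.0165  0.0092]
8.15 [ 0.65040188 -0.10941301  0.18386108] [-0.48325741  0.87532392  0.01644101] [0.87547294 0.48323503 0.00557204] -1.8432066966037237e-05 [0.41023631 0.64807889 0.85015249]
```

View pics/wrist8.png

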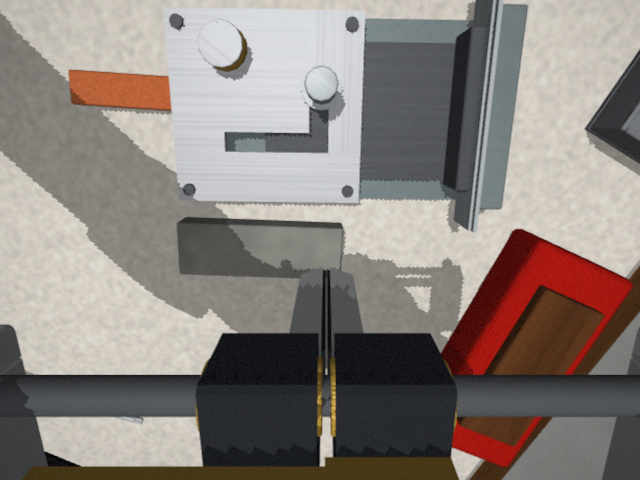

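View pics/scene8.png

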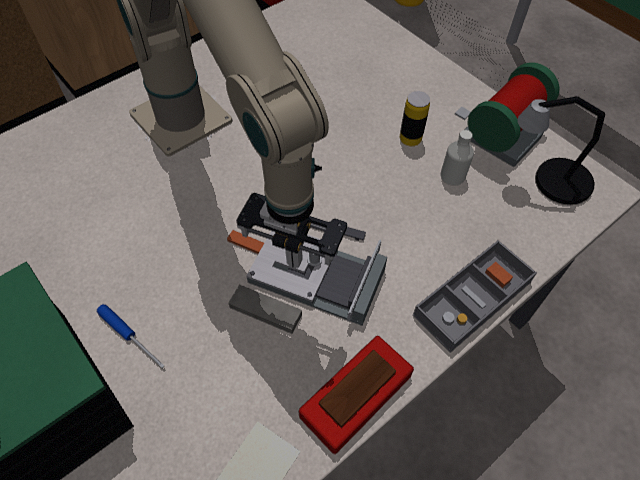

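Run:
```python
from h import *
s=np.load('s.npy');d=pickle.load(open('d8.pkl','rb'));print(tojig(s,ray(d['wrist'],(321,83),.076)))
from station import env
print(abs(env.get_obs()['joint_velocities']).max());print(env.hand_in())
```

```text
[0.02673676 0.01733744]
0.0031431951816550453
the job is handed in; nothing more can be done
None
```

The blade is clamped and the locking post is home at the closed end of the slot. I handed the job in at about 8.3 s of the 40 s allowed; no verdict is reported back.

**What I did:** With the fingers closed, I pushed the post along the first leg to the stop at the corner. There the tool stopped moving while the force rose to about 5 N. I backed off and came round to the post's other side. From there I pushed it along the second leg to the end stop, where the force rose to about 10 N. I then withdrew and raised the fingers.

**Last checks:**
- **Post position:** the last picture put the post at jig x 26.7, y 17.3 mm, against the stop limits of 27 and 17 mm. That makes the carriage about 72 mm and the post about 42 mm, well past the required 65 and 36 mm. An earlier picture, taken while still pushing, read y 18.8 mm, about 2 mm past the stop, which is within the calibration error.
- **Jaw and loose objects:** the pictures show the jaw against the blade. The tin, stones, bottles and screwdriver look to be in their starting places. The file is partly hidden by the gripper in the last scene picture and out of frame in the wrist view. I judged these by eye only; I did not measure them.
- **Arm:** clear of everything, with the fingertips at 184 mm and only about 1 N residual reading on the force sensor. Joint speeds were at most 0.003 rad/s.

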